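# Take a vibration reading on the vacuum pump with its gas ballast open

## Robot

A 6-joint arm with a two-finger parallel gripper is mounted at the origin on the work surface. World frame = base frame: x ahead of the robot, y to its left, z up, the work surface at z = 0. Lengths are in m, angles in rad, forces in N, time in s.
With the tool pointing down it reaches from about 0.35 to 0.725 m from the base axis. Payload 6 kg.
Tool frame: the origin (TCP) lies midway between the tips of the shut fingers; the grasp point (between the pads) lies ctrl.grip_depth behind it (ctrl.grip_depth is the distance from the TCP to the grasp point, in m); z points along the fingers, y is the direction in which the jaws open and shut (so a half turn about z gives the same grasp; the last joint's range is limited). The gripper opens to 85 mm and grips with 20 to 120 N. Pads are 22 mm wide; open, the fingers measure 114 mm over their backs; the gripper's body (76 mm by 85 mm) begins 54 mm behind the grasp point. The pads swing forward as they close: fully open they stand 13 mm farther back than shut.
Start: joints at [1.68, 0.04, 0.085, 0, -1.615, -0.334], TCP at [0.134, 0.585, 0.231] pointing down, gripper open.
Joint ranges: [-2.56, 2.56], [-1.29, 2.01], [-1.08, 1.49], [-3.29, 1.98], [-2.81, -0.18], [-2.99, 2.99]. Speed limits (rad/s): [2.57, 2.57, 3.01, 3.14, 3.14, 3.14].

## Interface

Orientations are given as a rotation vector (axis times angle).
In Python, from station import ctrl, cams gives the robot as it stands. The module is installed in compiled form; this text tells all that it offers.
- The arm moves only by the tool step_arm, never from a script. Its arguments are lists of equal length, an entry for each row: "angular": the turn, a rotation vector about the tool's x, y, z normalised to -1 to 1, where 1 is pi rad, a list of three; "delta_pos": the shift along the tool's x, y, z normalised to -1 to 1, where 1 is 80 cm, a list of three; "jaw": the opening, from 0 (shut) to 1 (fully open). A call has exactly 10 rows; each row is the pose to reach, as a shift and turn from the pose commanded when the call began, along the tool's axes at that moment, turning the shorter way round; what a row does not reach only later rows make up. A row lasts 1/10 s, in which the tool goes at most 50 mm and 8.59 degrees, less where a joint would pass 70% of its speed; a pose out of reach is approached as far as the arm can. A call with a number of a shift or a turn outside -1 to 1 is refused whole. A call with a gripper value outside its range is refused whole. The fingers move at their own pace and stop on an object; the grip force is fixed at half the most. Time passes only in rows, so rows that repeat a pose let the fingers close, or fill a call up. It gives the time, the measured TCP pose, the force and the opening at its end, in the units of the state.
- ctrl.observe(): the state, without advancing time (a new reading comes with each control period).
- cams.snapshot(name): name is "scene" or "top" or "wrist"; returns (picture, depth): 400x640x3 uint8, blue, green, red; 400x640 float32, m along the optical axis (not along the pixel's ray), 0 where there is no reading.
- cams.camera_model(name): a dict with "fx", "fy", "cx", "cy" (pixels), "R" (3x3) and "t" (3): a world point X has camera coordinates R X + t. Camera axes: x right, y down, z forward; pixel columns grow to the right and rows downward; lengths in m; the calibration is good to about 2 mm. A picture is of the moment at which its call begins: read the wrist's pose just before it. camera_model takes no time and is no camera call; for the wrist camera it gives the pose at the moment of the call.
- ctrl.job_done(): hands the job in, once; it reports no verdict.
The state is a dict: "clock": time; "qpos": joint angles; "dq": joint speeds; "joint_torque": joint torques, N m; "ee_pos": TCP position; "tcp_rot": TCP orientation; "wrist_force": force on the tool from outside, world axes, zero at the start; "wrist_torque": the same for the moment, N m; "finger_gap": finger opening in m.
Only numpy, scipy, OpenCV 4.12 (cv2) and the standard library are available. Lean on these libraries where they do the work, as an engineer would, in place of code of your own. Each camera call takes 0.05 s, during which the arm holds its last target. There are 200 camera calls.

## Task

First throw the pump's gas-ballast lever out of its near notch and over into the far notch, the one between two brass studs. Then take the vibration probe out of its stand and hold its tip on the middle of the round steel pad of the pump head, square to the sloping pad, pressing gently so that the sprung tip is about half way in. Finish while still holding the probe there, and leave the glassware alone.

Things in the scene. Friction and masses are not known exactly. Their poses are not given: they have to be found in the camera images.
- pump: Fixed vacuum pump, 150 x 270 mm; origin under its centre, x away from the robot, z up. Left: white motor housing, 120 mm high, lever on top at y +65 mm. Right: aluminium head (y -130 to -40 mm), its sloping top rising from 70 mm in front to 105 mm behind, pad at y -85 mm. Behind, at x +60, y +10 mm, a gauge up to 185 mm above the bench: keep clear.
- ballast_lever (a joint): Lever angle (rad) about an axle along the pump's y, at pump x 0, y +65, z +120 mm. 0: in the near notch, leaning 0.5 rad to the front (-x); 1.0: in the far, stud-marked notch, leaning 0.5 rad to the back (+x). A weighted lever: about 1 N at the ball moves it; past upright (0.5) it falls over by itself into the far notch and rests there. Travel 0 to 1.0.
- lever_knob (a point): Centre of the dark steel ball (32 mm across) at the end of the lever, 75 mm from the axle; the lever's rod is 9 mm thick. Beside it (left) stands a thin steel quadrant plate, 50 mm high, with the two notches; two brass studs flank the far notch.
- pad: Round steel pad, 28 mm across, 3 mm thick, with a small dark dot at its centre, on the sloping top of the pump head. Origin at the centre of its upper face, about 90 mm above the bench; its z axis is the normal of the face, tipped 0.35 rad (20 degrees) from vertical towards the pump's front (-x); its y axis is the pump's y.
- stand: Grey block, fixed, 80 x 80 mm, 75 mm high, with one upright 21 mm round hole right through its middle, in which the probe hangs by its shoulder. Origin under its centre.
- probe: Pen-shaped vibration probe, 155 mm long, about 0.15 kg, upright in the stand, tip down. Origin at the shoulder, which rests on the stand's top; z along the probe, away from the tip. Above the origin a grey square grip body, 24 x 24 mm, 90 mm long (sides along x and y); below it a steel barrel, 18 mm across, 40 mm long, then the sprung tip, 25 mm more. Free to turn in the stand.
- probe_tip (a point): The very end of the probe's sprung tip (round, 8 mm across), on the probe's axis, 65 mm below its origin when not pressed; it moves up as the tip is pressed in.
- plunger (a joint): How far the sprung tip is pressed in (m): 0 free, 0.014 fully in against a hard stop. The spring gives 0.75 N at the start and 250 N/m, so 0.007 (half way) takes 2.5 N.
- beaker: Glass beaker, bystander, 70 mm across, 95 mm high, loose. Origin under its centre.
- dropper_bottle: Amber dropper bottle with a dark rubber bulb, bystander, 50 mm across, 118 mm high, loose. Origin under its centre.
- vial: Small capped glass vial, bystander, 28 mm across, 60 mm high, loose. Origin under its centre.
Things that resemble listed ones, but are neither listed nor needed, are in the scene too. What is meant by the probe is not orange or red, and is the larger of those in its own colour.

How it is judged:
By the outcome, as a careful person would: the job done as asked, in the order asked, and still so for the second after the job is handed in, while the arm keeps its last pose, push and grip.
It also fails if it takes over 48 s, if anything falls off the work surface, if the arm or the gripper's body presses on something with over 40 N, if the wrist force passes 120 N, or if a joint passes its speed limit or range.

## Working session

There is one attempt and no reset: what is moved stays moved. The work goes in short steps, Python scripts to look and compute and a tool call to move; the robot and the scene stay as the last step left them, time stands still between calls to the robot, and variables do not carry over. Pictures are saved under pics/ and viewed, about 8 in all and at most 12, crops included, and the job is handed in when it is done.

Besides the shell and the picture viewer there is one more tool, called after "Request:" as name(argument=value, ...) on one line, values as JSON. step_arm: Moves the arm, as the interface text tells. Its arguments: {"type":"object","properties":{"angular":{"type":"array","items":{"type":"array","items":{"type":"number","minimum":-1,"maximum":1}}},"delta_pos":{"type":"array","items":{"type":"array","items":{"type":"number","minimum":-1,"maximum":1}}},"jaw":{"type":"array","items":{"type":"number"}}},"required":["angular","delta_pos","jaw"]}

```bash
mkdir -p pics
python3 - <<'E'
from station import ctrl,cams
import cv2,numpy as np
for n in("scene","top"):
    p,d=cams.snapshot(n); cv2.imwrite(f"pics/{n}1.png",p); np.savez(f"{n}1.npz",p=p,d=d,**cams.camera_model(n)); print({k:np.round(v,3).tolist() for k,v in cams.camera_model(n).items()})
print(ctrl.observe(),ctrl.grip_depth)
E
```

```text
{'fx': 411.943, 'fy': 411.943, 'cx': 325.253, 'cy': 197.154, 'R': [[0.869, 0.494, 0.018], [0.347, -0.585, -0.733], [-0.352, 0.644, -0.68]], 't': [-0.528, -0.078, 1.314]}
{'fx': 404.508, 'fy': 404.508, 'cx': 319.892, 'cy': 206.35, 'R': [[-0.13, -0.992, 0.003], [-0.968, 0.126, -0.217], [0.215, -0.031, -0.976]], 't': [0.1, 0.616, 1.139]}
{'clock': 0.1, 'qpos': array([ 1.67968298e+00,  4.07721448e-02,  8.39191074e-02, -4.21427462e-04,
       -1.61548349e+00, -3.33692224e-01]), 'dq': array([ 0.00014713, -0.00207167,  0.00355156,  0.00276463,  0.00126925,
       -0.00057125]), 'joint_torque': array([-5.53812424e-03, -3.69345260e+01,  3.48280370e+01,  6.95193753e+00,
       -4.63097269e-03, -2.53031494e-06]), 'ee_pos': array([0.13361163, 0.58463871, 0.23036922]), 'tcp_rot': array([ 3.12018576e+00, -3.52172870e-01, -1.14136846e-04]), 'wrist_force': array([-0.17599763, -0.07604651,  0.25916366]), 'wrist_torque': array([-0.0024717 , -0.04251877, -0.00756675]), 'finger_gap': 0.08541957280301042} 0.0187
```

View pics/scene1.png

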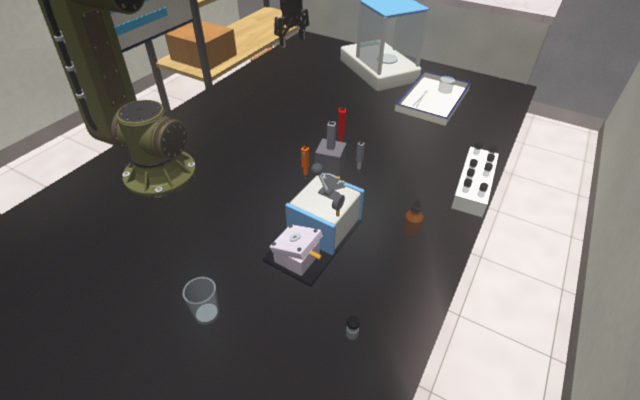

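View pics/top1.png

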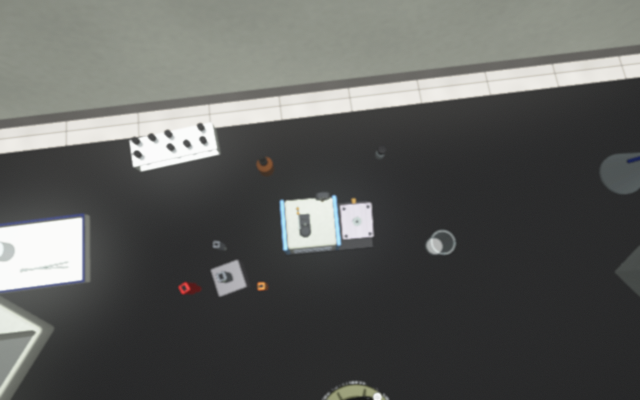

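The scene view shows four pen shapes: grey in the grey block (331,140), small grey (361,152), red (342,122) and orange (305,158). The grey one in the stand fits: it is not orange or red, and it is the larger grey. I'll confirm it in an enlarged crop. The pump is at about (320,225), with its lever at (325,185).

```bash
cat > h.py <<'E'
import numpy as np,cv2
def load(n):
    z=np.load(n); return {k:z[k] for k in z.files}
def pt(m,u,v,d=None):
    d=m['d'][int(v),int(u)] if d is None else d
    c=np.array([(u-m['cx'])/m['fx'],(v-m['cy'])/m['fy'],1])*d
    return m['R'].T@(c-m['t'])
def plane(m,u,v,z):
    r=m['R'].T@np.array([(u-m['cx'])/m['fx'],(v-m['cy'])/m['fy'],1]); o=-m['R'].T@m['t']
    return o+r*(z-o[2])/r[2]
def proj(m,X):
    c=m['R']@np.array(X)+m['t']; return np.array([m['fx']*c[0]/c[2]+m['cx'],m['fy']*c[1]/c[2]+m['cy']])
E
python3 - <<'E'
from h import *
s=load("scene1.npz");t=load("top1.npz")
a=cv2.resize(s['p'][95:285,250:390],None,fx=3,fy=3,interpolation=2)
b=cv2.resize(t['p'][185:305,170:385],None,fx=2,fy=2,interpolation=2)
b=cv2.resize(t['p'][185:305,170:290],None,fx=3,fy=3,interpolation=2); 
c=np.zeros((570,800,3),np.uint8);c[:,:420]=a;c[:360,430:790]=b
cv2.imwrite("pics/c1.png",c)
for n,m,pts in (("top",t,[(357,221),(305,216),(229,278),(262,286),(216,245),(185,288),(435,245),(264,164),(380,153),(224,276)]),("scene",s,[(295,238),(338,202),(331,124),(331,168),(305,150),(361,145),(342,110),(325,182)])):
    for q in pts: print(n,q,pt(m,*q).round(3))
# head/pump mask corners in top by height
X=np.zeros((400,640,3))
u,v=np.meshgrid(range(640),range(400))
for m,n in((t,"top"),):
    C=np.stack([(u-m['cx'])/m['fx']*m['d'],(v-m['cy'])/m['fy']*m['d'],m['d']],-1); W=(C-m['t'])@m['R']
    blue=(m['p'][...,0]>150)&(m['p'][...,2]<140)&(u>270)&(u<350)&(v>190)&(v<260)
    print("blue",cv2.minAreaRect(np.argwhere(blue)[:,::-1].astype(np.float32)))
    for lo,hi,reg in((.105,.13,(270,350,185,260)),(.06,.085,(195,260,250,305)),(.06,.115,(338,385,195,250))):
        k=(W[...,2]>lo)&(W[...,2]<hi)&(u>reg[0])&(u<reg[1])&(v>reg[2])&(v<reg[3])
        r=cv2.minAreaRect(W[k][:,:2].astype(np.float32)); print(lo,k.sum(),r, cv2.boxPoints(r).round(3).tolist())
E
```

```text
top (357, 221) [ 0.561 -0.081  0.094]
top (305, 216) [0.588 0.067 0.125]
top (229, 278) [0.444 0.293 0.126]
top (262, 286) [0.411 0.206 0.121]
top (216, 245) [0.54  0.324 0.115]
top (185, 288) [0.431 0.403 0.157]
top (435, 245) [ 0.471 -0.319  0.003]
top (264, 164) [0.769 0.169 0.091]
top (380, 153) [ 0.769 -0.188  0.058]
top (224, 276) [0.448 0.297 0.165]
scene (295, 238) [ 0.567 -0.081  0.092]
scene (338, 202) [0.636 0.003 0.177]
scene (331, 124) [0.451 0.304 0.165]
scene (331, 168) [0.471 0.276 0.023]
scene (305, 150) [0.421 0.202 0.121]
scene (361, 145) [0.548 0.319 0.115]
scene (342, 110) [0.436 0.405 0.157]
scene (325, 182) [0.554 0.087 0.141]
blue ((309.5841369628906, 222.4920654296875), (50.34251022338867, 58.21323013305664), 84.61068725585938)
0.105 2530 ((0.5698321461677551, 0.03802882134914398), (0.19992713630199432, 0.14532601833343506), 87.9656982421875) [[0.49399998784065247, -0.05900000035762787], [0.6389999985694885, -0.06400000303983688], [0.6460000276565552, 0.13500000536441803], [0.5009999871253967, 0.14100000262260437]]
0.06 694 ((0.4428473711013794, 0.3336353302001953), (0.08043669909238815, 0.13614435493946075), 12.392082214355469) [[0.3889999985694885, 0.39100000262260437], [0.4180000126361847, 0.2590000033378601], [0.4970000088214874, 0.2759999930858612], [0.46799999475479126, 0.4090000092983246]]
0.06 1092 ((0.5602166056632996, -0.07756516337394714), (0.09861832112073898, 0.14652949571609497), 81.32161712646484) [[0.47999998927116394, -0.11500000208616257], [0.625, -0.13699999451637268], [0.6399999856948853, -0.03999999910593033], [0.4950000047683716, -0.017999999225139618]]
```

View pics/c1.png

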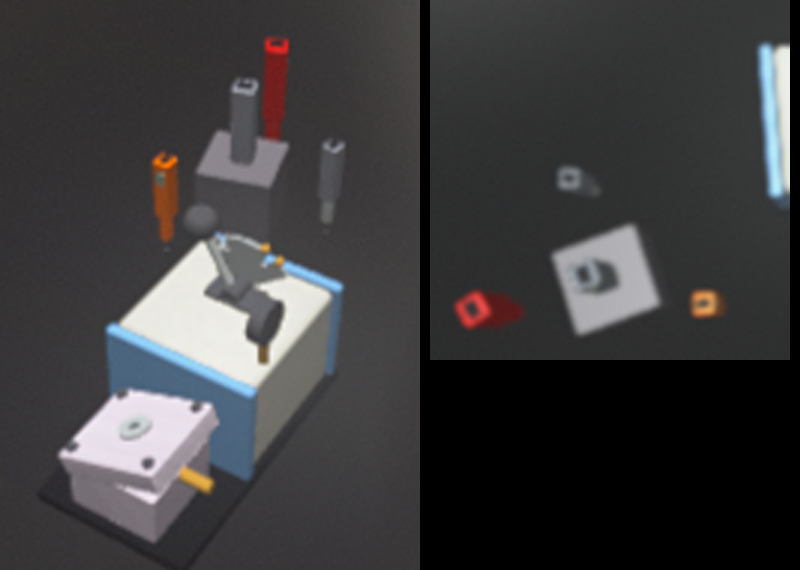

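The crop confirms that the larger grey probe in the stand is the one (scene crop about (244,120)). The ball is at scene pixel ≈(317,168) and the pad dot at ≈(295,237). Next I fit the pump and stand frames.

Run:
```python
from h import *
from scipy.spatial.transform import Rotation as R
s=load("scene1.npz");t=load("top1.npz")
u,v=np.meshgrid(range(640),range(400))
def W(m):
    C=np.stack([(u-m['cx'])/m['fx']*m['d'],(v-m['cy'])/m['fy']*m['d'],m['d']],-1); return (C-m['t'])@m['R']
for n,m,reg in(("top",t,(270,350,190,260)),("scene",s,(270,380,160,260))):
    w=W(m);p=m['p'].astype(int)
    bl=(p[...,0]-p[...,2]>50)&(u>reg[0])&(u<reg[1])&(v>reg[2])&(v<reg[3])&(w[...,2]>.112)
    k,l,st,c=cv2.connectedComponentsWithStats(bl.astype(np.uint8))
    for i in range(1,k):
        if st[i,4]<20: continue
        P=w[l==i]; f=cv2.fitLine(P[:,:2].astype(np.float32),cv2.DIST_L2,0,.01,.01).ravel()
        print(n,"blue",st[i],P.mean(0).round(3),"yaw",np.degrees(np.arctan(f[1]/f[0])).round(1))
# stand top: grey bright region
p=t['p'].astype(int); k=(p.min(-1)>95)&(u>200)&(u<255)&(v>252)&(v<302)
q=cv2.minAreaRect(max(cv2.findContours(k.astype(np.uint8),0,2)[0],key=cv2.contourArea))
print("stand px",q,"c",plane(t,*q[0],.075).round(3),[plane(t,*b,.075)[:2].round(3).tolist() for b in cv2.boxPoints(q)])
# pad: ring centre
for n,m,(a,b) in(("top",t,(357,221)),("scene",s,(295,237))): print(n,plane(m,a,b,.09).round(4))
w=W(s); k=(w[...,2]>.15)&(np.hypot(u-317,v-168)<5); print("ball scene",np.median(w[k],0).round(3), plane(s,317,168,.186).round(3));
```

```text
top blue [332 195   9  51 170] [ 0.565 -0.018  0.127] yaw -4.5
top blue [280 200   7  51 216] [0.571 0.131 0.125] yaw 0.2
scene blue [345 182  19  11  63] [0.625 0.118 0.131] yaw -66.1
scene blue [286 203  50  26 246] [ 0.574 -0.024  0.124] yaw -46.4
stand px ((228.0500030517578, 277.6500549316406), (29.725404739379883, 30.041635513305664), 71.56504821777344) c [0.449 0.306 0.075] [[0.482, 0.358], [0.499, 0.275], [0.416, 0.255], [0.4, 0.337]]
top [ 0.5613 -0.0811  0.09  ]
scene [ 0.5643 -0.0771  0.09  ]
ball scene [0.542 0.066 0.198] [0.535 0.078 0.186]
```

```bash
cat >> h.py <<'E'
from scipy.spatial.transform import Rotation as Ro
def down(yaw): # tool pointing down, tool x at world yaw (rad)
    return Ro.from_euler('z',yaw)*Ro.from_euler('x',np.pi)
def go(o,pos,rot):
    R0=Ro.from_rotvec(o['tcp_rot']); d=R0.inv().apply(np.array(pos)-o['ee_pos']); w=(R0.inv()*rot).as_rotvec()
    print("delta",(d/.8).round(4).tolist(),"ang",(w/np.pi).round(4).tolist(),"rows",np.linalg.norm(d)/.05,np.degrees(np.linalg.norm(w))/8.59)
E
python3 - <<'E'
from h import *
from station import ctrl,cams
go(ctrl.observe(),[.455,.073,.25],down(np.radians(-2)))
E
```

```text
delta [0.5342, 0.534, -0.0236] ang [0.0005, 0.0, -0.0604] rows 12.09049244055494 1.2665580489350075
```

Request:
step_arm(angular=[[0,0,-0.03],[0,0,-0.06],[0,0,-0.06],[0,0,-0.06],[0,0,-0.06],[0,0,-0.06],[0,0,-0.06],[0,0,-0.06],[0,0,-0.06],[0,0,-0.06]], delta_pos=[[0.04,0.04,-0.0236],[0.08,0.08,-0.0236],[0.12,0.12,-0.0236],[0.16,0.16,-0.0236],[0.2,0.2,-0.0236],[0.24,0.24,-0.0236],[0.28,0.28,-0.0236],[0.32,0.32,-0.0236],[0.36,0.36,-0.0236],[0.4,0.4,-0.0236]], jaw=[0,0,0,0,0,0,0,0,0,0])

```text
clock: 1.1
ee_pos: [0.3747, 0.1999, 0.2501]
tcp_rot: [-3.141, 0.056, -0.0]
wrist_force: [-0.1, -0.1, 0.8]
finger_gap: -0.0002
```

Run:
```python
from h import *
from station import ctrl,cams
o=ctrl.observe();print(o['ee_pos'],o['clock'],o['finger_gap'])
go(o,[.455,.073,.25],down(np.radians(-2)))
```

```text
[0.37473476 0.19990012 0.25013832] 1.1 -0.00023813048308212224
delta [0.1059, 0.1549, 0.0001] ang [-0.0001, -0.0, -0.0002] rows 3.003076304878095 0.0058914676859541
```

Request:
step_arm(angular=[[0,0,0],[0,0,0],[0,0,0],[0,0,0],[0,0,0],[0,0,0],[0,0,0],[0,0,0],[0,0,0],[0,0,0]], delta_pos=[[0.035,0.052,0],[0.07,0.104,0],[0.106,0.155,0],[0.106,0.155,0],[0.106,0.155,0],[0.106,0.155,0],[0.106,0.155,0],[0.106,0.155,0],[0.106,0.155,0],[0.106,0.155,0]], jaw=[0,0,0,0,0,0,0,0,0,0])

```text
clock: 2.1
ee_pos: [0.4544, 0.0752, 0.2503]
tcp_rot: [-3.141, 0.055, -0.0]
wrist_force: [-0.1, -0.2, -0.3]
finger_gap: 0.0002
```

Run:
```python
from h import *
from station import ctrl,cams
m=cams.camera_model("wrist");p,d=cams.snapshot("wrist");np.savez("w1.npz",p=p,d=d,**m);cv2.imwrite("pics/w1.png",p)
print(ctrl.observe()['ee_pos'],(-m['R'].T@m['t']).round(3),m['R'].round(2).tolist(),m['fx'])
```

```text
[0.45446101 0.07505672 0.25023111] [0.527 0.072 0.394] [[-0.03, -1.0, -0.0], [-0.96, 0.03, 0.29], [-0.29, 0.01, -0.96]] 354.9247743894123
```

View pics/w1.png

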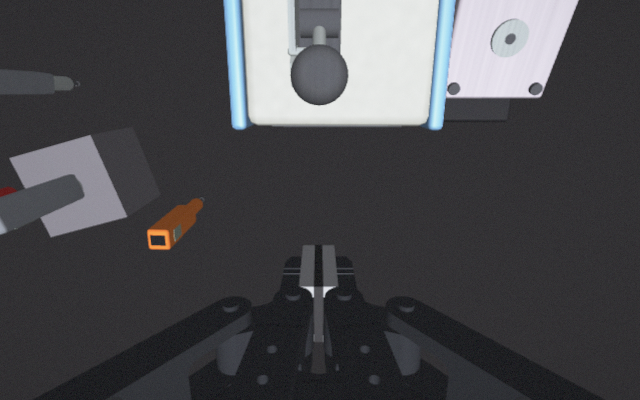

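The view shows the ball at (319,75) in line with the fingers, and the pad dot at (510,39). The pump's sides converge symmetrically, so its yaw matches the tool's.

Run:
```python
from h import *
m=load("w1.npz")
b=plane(m,319,75,.186);p=plane(m,510,39,.0895);print(b,p)
R=lambda a:np.array([[np.cos(a),-np.sin(a)],[np.sin(a),np.cos(a)]])
for a in(-1,-2,-3): print(a,R(np.radians(-a))@(b-p)[:2], b[:2]-R(np.radians(a))@[-.036,.065])
for q in((239,128),(437,128),(235,40),(443,40),(232,0),(447,0)): print(q,plane(m,*q,.122).round(4))
print(pt(m,520,30),pt(m,505,45))
```

```text
[0.53526985 0.07101142 0.186     ] [ 0.56060359 -0.08073386  0.0895    ]
-1 [-0.0279782   0.15128003] [0.57012996 0.00539303]
-2 [-0.03061414  0.15076871] [0.56897945 0.00479463]
-3 [-0.03324076  0.15021145] [0.56781867 0.00421641]
(239, 128) [0.502  0.1325 0.122 ]
(437, 128) [ 0.4968 -0.0169  0.122 ]
(235, 40) [0.5631 0.1292 0.122 ]
(443, 40) [ 0.558  -0.0173  0.122 ]
(232, 0) [0.5884 0.1287 0.122 ]
(447, 0) [ 0.5832 -0.0184  0.122 ]
[ 0.56638967 -0.08592309  0.0930233 ] [ 0.55644441 -0.07780813  0.08848156]
```

Request:
step_arm(angular=[[0,0,0],[0,0,0],[0,0,0],[0,0,0],[0,0,0],[0,0,0],[0,0,0],[0,0,0],[0,0,0],[0,0,0]], delta_pos=[[0,0.004,0.03],[0,0.004,0.06],[0,0.004,0.084],[0.03,0.004,0.084],[0.055,0.004,0.084],[0.072,0.004,0.084],[0.089,0.004,0.084],[0.106,0.004,0.084],[0.121,0.004,0.084],[0.128,0.004,0.084]], jaw=[0,0,0,0,0,0,0,0,0,0])

```text
clock: 3.15
ee_pos: [0.5573, 0.0677, 0.1825]
tcp_rot: [3.141, -0.057, -0.001]
wrist_force: [-0.8, 0.7, -1.2]
finger_gap: 0.0004
```

Request:
step_arm(angular=[[0,0,0],[0,0,0],[0,0,0],[0,0,0],[0,0,0],[0,0,0],[0,0,0],[0,0,0],[0,0,0],[0,0,0]], delta_pos=[[0,0,0],[0,0,0],[0,0,0],[-0.05,0,0],[-0.1,0,0],[-0.11,0,-0.04],[-0.13,0,-0.09],[-0.13,0,-0.1],[-0.13,0,-0.1],[-0.13,0,-0.1]], jaw=[0,0,0,0,0,0,0,1,1,1])

```text
clock: 4.15
ee_pos: [0.4526, 0.0717, 0.2622]
tcp_rot: [-3.141, 0.057, 0.001]
wrist_force: [-0.1, -0.4, -1.1]
finger_gap: 0.043
```

Run:
```python
from h import *
from station import ctrl,cams
m=cams.camera_model("wrist");p,d=cams.snapshot("wrist");np.savez("w2.npz",p=p,d=d,**m);cv2.imwrite("pics/w2.png",p)
q,d=cams.snapshot("scene")
c=np.hstack([cv2.resize(p[:220],None,fx=.75,fy=.75),cv2.resize(q[150:250,270:370],(165,165))])
cv2.imwrite("pics/w2.png",cv2.resize(c,None,fx=1.2,fy=1.2))
print(ctrl.observe()['ee_pos'])
```

```text
[0.45255658 0.07141736 0.26142615]
```

View pics/w2.png

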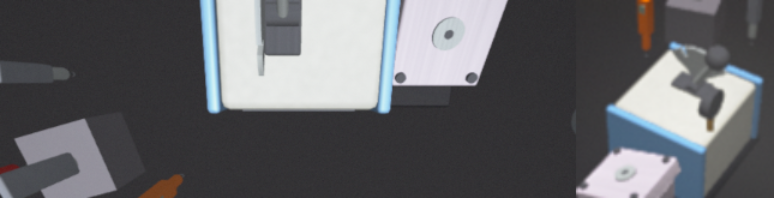

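The lever ball now rests at the back, in the far notch, seen in the scene crop at (715,58). On to the probe: I'll hover above it first.

Run:
```python
from h import *
from station import ctrl,cams
go(ctrl.observe(),[.447,.303,.26],down(np.radians(13)))
```

```text
delta [-0.0175, -0.289, 0.0015] ang [0.0002, 0.0008, -0.0838] rows 4.633073709115278 1.7557830215268546
```

Request:
step_arm(angular=[[0,0,-0.03],[0,0,-0.06],[0,0,-0.084],[0,0,-0.084],[0,0,-0.084],[0,0,-0.084],[0,0,-0.084],[0,0,-0.084],[0,0,-0.084],[0,0,-0.084]], delta_pos=[[-0.002,-0.05,0],[-0.006,-0.1,0],[-0.01,-0.15,0],[-0.014,-0.2,0],[-0.0175,-0.25,0],[-0.0175,-0.289,0],[-0.0175,-0.289,0],[-0.0175,-0.289,0],[-0.0175,-0.289,0],[-0.0175,-0.289,0]], jaw=[1,1,1,1,1,1,1,1,1,1])

```text
clock: 5.25
ee_pos: [0.4475, 0.3022, 0.263]
tcp_rot: [3.121, 0.355, 0.0]
wrist_force: [-0.2, -0.1, -0.1]
finger_gap: 0.0854
```

Run:
```python
from h import *
from station import ctrl,cams
m=cams.camera_model("wrist");p,d=cams.snapshot("wrist");np.savez("w3.npz",p=p,d=d,**m);cv2.imwrite("pics/w3.png",p)
o=ctrl.observe();print(o['ee_pos'],o['finger_gap'])
print(proj(m,[.447,.303,.165]),proj(m,o['ee_pos']))
```

```text
[0.44747346 0.30225056 0.26319456] 0.08547924970439523
[316.0640676  197.52169611] [316.59285515 260.58730162]
```

View pics/w3.png

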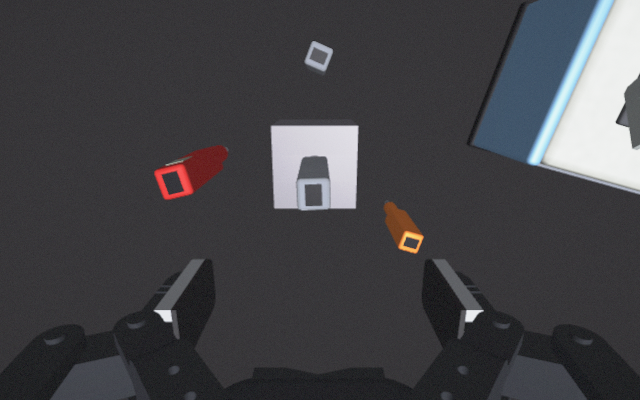

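The probe's top square is at (314,194), its sides within about 2° of the tool's axes. The stand top is centred at (315,167).

Run:
```python
from h import *
from station import ctrl,cams
m=load("w3.npz");a=plane(m,314,194,.165);print(a,plane(m,315,167,.075))
go(ctrl.observe(),[a[0],a[1],.075+.031],down(np.radians(13)))
```

```text
[0.4492122  0.30500711 0.165     ] [0.44970369 0.3052217  0.075     ]
delta [0.0028, -0.0028, 0.1965] ang [-0.0, -0.0001, -0.0001] rows 3.1445668944166365 0.003523997802576929
```

Request:
step_arm(angular=[[0,0,0],[0,0,0],[0,0,0],[0,0,0],[0,0,0],[0,0,0],[0,0,0],[0,0,0],[0,0,0],[0,0,0]], delta_pos=[[0.003,-0.003,0.03],[0.003,-0.003,0.07],[0.003,-0.003,0.11],[0.003,-0.003,0.15],[0.003,-0.003,0.18],[0.003,-0.003,0.1965],[0.003,-0.003,0.1965],[0.003,-0.003,0.1965],[0.003,-0.003,0.1965],[0.003,-0.003,0.1965]], jaw=[1,1,1,1,1,1,1,1,0,0])

```text
clock: 6.3
ee_pos: [0.4496, 0.3064, 0.1073]
tcp_rot: [-3.12, -0.357, -0.003]
wrist_force: [0.1, 0.3, 0.3]
finger_gap: 0.0591
```

Request:
step_arm(angular=[[0,0,0],[0,0,0],[0,0,0],[0,0,0],[0,0,0],[0,0,0],[0,0,0],[0,0,0],[0,0,0],[0,0,0]], delta_pos=[[0,0,0],[0,0,0],[0,0,0],[0,0,0],[0,0,0],[0,0,0],[0,0,0],[0,0,0],[0,0,0],[0,0,0]], jaw=[0,0,0,0,0,0,0,0,0,0])

```text
clock: 7.3
ee_pos: [0.4493, 0.3061, 0.1062]
tcp_rot: [-3.121, -0.357, -0.001]
wrist_force: [-0.6, 0.9, 4.6]
finger_gap: 0.0232
```

Gripped at 23 mm. Lifting, then moving across above everything.

Request:
step_arm(angular=[[0,0,0],[0,0,0],[0,0,0],[0,0,0],[0,0,0],[0,0,0],[0,0,0],[0,0,0],[0,0,0],[0,0,0]], delta_pos=[[0,0,-0.02],[0,0,-0.05],[0,0,-0.08],[0,0,-0.12],[0,0,-0.16],[0,0,-0.2],[0,0,-0.24],[0,0,-0.265],[0,0,-0.265],[0,0,-0.265]], jaw=[0,0,0,0,0,0,0,0,0,0])

```text
clock: 8.3
ee_pos: [0.4487, 0.3058, 0.3173]
tcp_rot: [3.121, 0.357, -0.002]
wrist_force: [-0.5, -0.2, -2.3]
finger_gap: 0.0234
```

```bash
cat >> h.py <<'E'
YAW=np.radians(-2)
n=Ro.from_euler('z',YAW).apply([-np.sin(.35),0,np.cos(.35)])
RT=Ro.from_euler('z',YAW)*Ro.from_euler('y',-.35)*Ro.from_euler('x',np.pi)
E
python3 - <<'E'
from h import *
from station import ctrl,cams
o=ctrl.observe();print(o['ee_pos'],o['wrist_force'],o['finger_gap'])
pad=np.array([.562,-.080,.0905])
print(RT.apply([0,0,1]),n)
go(o,[.50,-.02,.33],down(YAW))
go(o,pad+n*(.096+.03),RT)
E
```

```text
[0.4487414  0.30584571 0.31726134] [-0.49327784 -0.1545859  -2.29557848] 0.023375043640711746
[ 0.34268892 -0.01196696 -0.93937271] [-0.34268892  0.01196696  0.93937271]
delta [-0.0295, 0.4113, -0.0158] ang [0.0001, 0.0004, 0.0836] rows 6.601973726773826 1.7511837496285618
delta [-0.0229, 0.4878, 0.1356] ang [-0.0145, 0.1112, 0.0827] rows 8.1086970160909 2.920280664526572
```

Request:
step_arm(angular=[[0,0,0.02],[0,0,0.05],[0,0,0.0827],[0,0,0.0827],[0,0,0.0827],[0,0,0.0827],[-0.005,0.04,0.0827],[-0.01,0.08,0.0827],[-0.0145,0.1112,0.0827],[-0.0145,0.1112,0.0827]], delta_pos=[[-0.003,0.04,0],[-0.006,0.1,0],[-0.01,0.16,0],[-0.013,0.22,0],[-0.016,0.28,0],[-0.019,0.34,0],[-0.0229,0.4,0],[-0.0229,0.45,0],[-0.0229,0.488,0],[-0.0229,0.488,0]], jaw=[0,0,0,0,0,0,0,0,0,0])

```text
clock: 9.3
ee_pos: [0.5174, -0.0816, 0.316]
tcp_rot: [3.086, -0.059, 0.548]
wrist_force: [-0.5, 0.2, -1.8]
finger_gap: 0.0234
```

Run:
```python
from h import *
from station import ctrl,cams
o=ctrl.observe();print(o['ee_pos'],o['wrist_force'],o['finger_gap'])
pad=np.array([.562,-.080,.0905])
go(o,pad+n*(.096+.035),RT)
```

```text
[ 0.51737273 -0.08156572  0.31600027] [-0.49168933  0.15493532 -1.75713952] 0.023354096107971282
delta [-0.0446, -0.0039, 0.12] ang [0.0004, -0.0006, -0.001] rows 2.0498139514235416 0.02509685304027233
```

Request:
step_arm(angular=[[0,0,0],[0,0,0],[0,0,0],[0,0,0],[0,0,0],[0,0,0],[0,0,0],[0,0,0],[0,0,0],[0,0,0]], delta_pos=[[-0.02,-0.002,0.02],[-0.04,-0.004,0.05],[-0.0446,-0.004,0.08],[-0.0446,-0.004,0.11],[-0.0446,-0.004,0.12],[-0.0446,-0.004,0.12],[-0.0446,-0.004,0.12],[-0.0446,-0.004,0.12],[-0.0446,-0.004,0.12],[-0.0446,-0.004,0.12]], jaw=[0,0,0,0,0,0,0,0,0,0])

```text
clock: 10.3
ee_pos: [0.5191, -0.0752, 0.2162]
tcp_rot: [3.087, -0.054, 0.55]
wrist_force: [0.7, 0.2, -0.1]
finger_gap: 0.0237
```

Run:
```python
from h import *
from station import ctrl,cams
o=ctrl.observe();print(o['ee_pos'],o['wrist_force'],o['finger_gap'])
ims=[]
for nm in("wrist","scene","top"):
    m=cams.camera_model(nm);p,d=cams.snapshot(nm);np.savez(nm+"4.npz",p=p,d=d,**m)
    c=proj(m,[.55,-.08,.11]);print(nm,c)
    ims.append((p,c))
p=ims[0][0]; y,x=int(ims[0][1][1]),int(ims[0][1][0]); 
a=cv2.resize(p,(480,300))
def crop(p,c,h,k): 
    x,y=int(c[0]),int(c[1]); x0,y0=max(0,x-h),max(0,y-h);print("crop",x0,y0);return cv2.resize(p[y0:y0+2*h,x0:x0+2*h],(k,k),interpolation=2)
b=crop(p,ims[0][1],60,300)
c1=crop(ims[1][0],ims[1][1],37,296);d1=crop(ims[2][0],ims[2][1],37,296)
out=np.zeros((596,780,3),np.uint8);out[:300,:480]=a;out[:300,480:]=b;out[300:,:296]=c1;out[300:,300:596]=d1
cv2.imwrite("pics/h4.png",out)
```

```text
[ 0.51907238 -0.07521809  0.21616994] [ 0.69773245  0.20777078 -0.11861249] 0.023700919991716664
wrist [322.03250795 202.46422607]
scene [289.10015866 229.99569799]
top [357.86427348 223.63287088]
crop 262 142
crop 252 192
crop 320 186
```

View pics/h4.png

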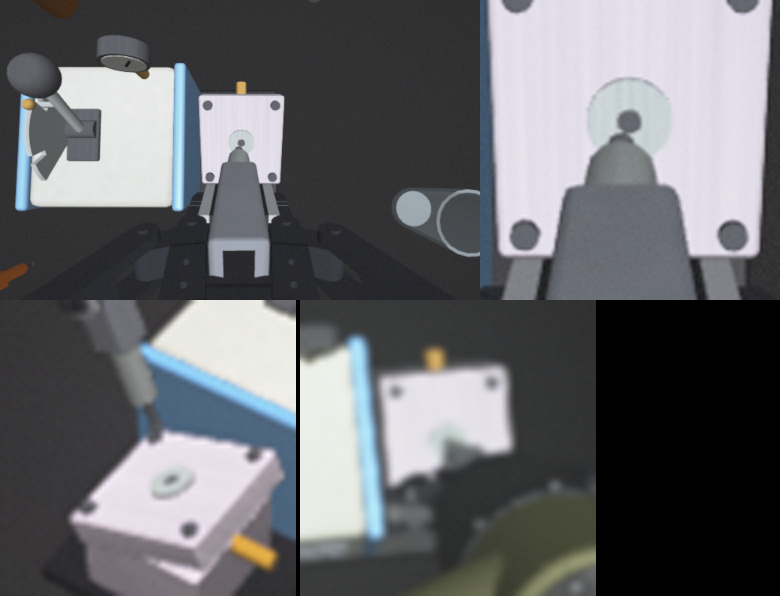

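The lever is seated between the brass studs (wrist view (25,105)). The dot is at wrist (321,190) and scene (294.8,236.8). The probe tip is at wrist ≈(318,197) and scene ≈(291,226). Triangulating both.

```bash
cat >> h.py <<'E'
def tri(obs): # [(model,u,v)]
    A=np.zeros((3,3));b=np.zeros(3);L=[]
    for m,u,v in obs:
        o=-m['R'].T@m['t'];r=m['R'].T@np.array([(u-m['cx'])/m['fx'],(v-m['cy'])/m['fy'],1]);r/=np.linalg.norm(r);P=np.eye(3)-np.outer(r,r);A+=P;b+=P@o;L.append((P,o))
    X=np.linalg.solve(A,b);return X,[np.linalg.norm(P@(X-o)).round(4) for P,o in L]
E
python3 - <<'E'
from h import *
from station import ctrl
w=load("wrist4.npz");s=load("scene4.npz");w1=load("w1.npz");t=load("top1.npz");o=ctrl.observe()
print(w['cx'],w['cy'])
pad,e=tri([(w,321.2,190),(s,294.8,236.8),(w1,510,39)]);print("pad",pad,e)
print("pad all",tri([(w,321.2,190),(s,294.8,236.8),(w1,510,39),(t,357,221)]))
print("pad wrist2",tri([(w,321.2,190),(w1,510,39)]))
tip,e=tri([(w,318,197),(s,291,226.2)]);print("tip",tip,e)
R=Ro.from_rotvec(o['tcp_rot']);print("expected tip",o['ee_pos']+R.apply([0,0,.096]))
print("tip in tool",R.inv().apply(tip-o['ee_pos']),"pad",R.inv().apply(pad-o['ee_pos']))
X=o['ee_pos']+R.apply([0,0,.096]);print(proj(w,X),proj(s,X),proj(w,pad),proj(s,pad))
X=[.562,-.08,.0905]
print(proj(w,X),proj(s,X))
# depth plane fit of head
u,v=np.meshgrid(range(640),range(400));m=w
C=np.stack([(u-m['cx'])/m['fx']*m['d'],(v-m['cy'])/m['fy']*m['d'],m['d']],-1); W=(C-m['t'])@m['R']
k=(m['p'].min(-1)>170)&(u>270)&(u<375)&(v>130)&(v<240)&(np.hypot(u-321,v-190)>22)&(W[...,2]>.06)&(W[...,2]<.12)
P=W[k];A=np.c_[P[:,:2],np.ones(len(P))];c=np.linalg.lstsq(A,P[:,2],rcond=None)[0]
nn=np.array([-c[0],-c[1],1]);nn/=np.linalg.norm(nn);print("plane normal",nn,n,len(P),"z at pad",c@[pad[0],pad[1],1])
E
```

```text
318.0941176324439 197.79500167359018
pad [ 0.56179054 -0.07910269  0.09128836] [np.float64(0.0012), np.float64(0.0027), np.float64(0.0016)]
pad all (array([ 0.56162967, -0.07960854,  0.09134403]), [np.float64(0.0008), np.float64(0.0031), np.float64(0.0012), np.float64(0.0014)])
pad wrist2 (array([ 0.56066657, -0.07991099,  0.09113266]), [np.float64(0.0002), np.float64(0.0002)])
tip [ 0.55368941 -0.07693097  0.12249033] [np.float64(0.0003), np.float64(0.0003)]
expected tip [ 0.55202068 -0.0763987   0.12556763]
tip in tool [0.00052307 0.00047552 0.09946959] pad [-0.00255341  0.00238123  0.13157584]
[317.05875726 198.80551462] [290.36532001 224.93413409] [320.17822853 188.92728382] [293.68416022 236.79480395]
[321.27487589 188.71130638] [293.5676159 237.2820901]
plane normal [-0.34210023  0.01163277  0.93959146] [-0.34268892  0.01196696  0.93937271] 7930 z at pad 0.08811062480655972
```

Request:
step_arm(angular=[[0,0,0],[0,0,0],[0,0,0],[0,0,0],[0,0,0],[0,0,0],[0,0,0],[0,0,0],[0,0,0],[0,0,0]], delta_pos=[[-0.002,0.002,0.006],[-0.004,0.003,0.012],[-0.004,0.003,0.018],[-0.004,0.003,0.024],[-0.004,0.003,0.03],[-0.004,0.003,0.0325],[-0.004,0.003,0.0325],[-0.004,0.003,0.0325],[-0.004,0.003,0.0325],[-0.004,0.003,0.0325]], jaw=[0,0,0,0,0,0,0,0,0,0])

```text
clock: 11.45
ee_pos: [0.5249, -0.0779, 0.1902]
tcp_rot: [3.087, -0.054, 0.549]
wrist_force: [-0.1, 0.3, -0.8]
finger_gap: 0.0236
```

Run:
```python
from h import *
from station import ctrl,cams
o=ctrl.observe();print(o['ee_pos'],o['wrist_force'],o['finger_gap'])
R=Ro.from_rotvec(o['tcp_rot']);print("rot err deg",np.degrees((R.inv()*RT).as_rotvec()))
print("pad in tool",R.inv().apply(np.array([.561,-.0797,.0912])-o['ee_pos']))
L=[]
for nm,h in(("wrist",40),("scene",25)):
    m=cams.camera_model(nm);p,d=cams.snapshot(nm);np.savez(nm+"5.npz",p=p,d=d,**m)
    x,y=proj(m,[.561,-.0797,.0912]);print(nm,x,y);x0,y0=int(x)-h,int(y)-h;print("crop",x0,y0,400/(2*h))
    L.append(cv2.resize(p[y0:y0+2*h,x0:x0+2*h],(400,400),interpolation=2))
cv2.imwrite("pics/h5.png",np.hstack(L))
```

```text
[ 0.52486949 -0.07786843  0.19016785] [-0.08602678  0.32593123 -0.77904467] 0.0235738174093601
rot err deg [-0.03218983 -0.09981829 -0.00678348]
pad in tool [-0.00013997  0.00062873  0.10537072]
wrist 317.8451214543911 195.00933013159334
crop 277 155 5.0
scene 293.27869768567126 236.85400398672718
crop 268 211 8.0
```

View pics/h5.png

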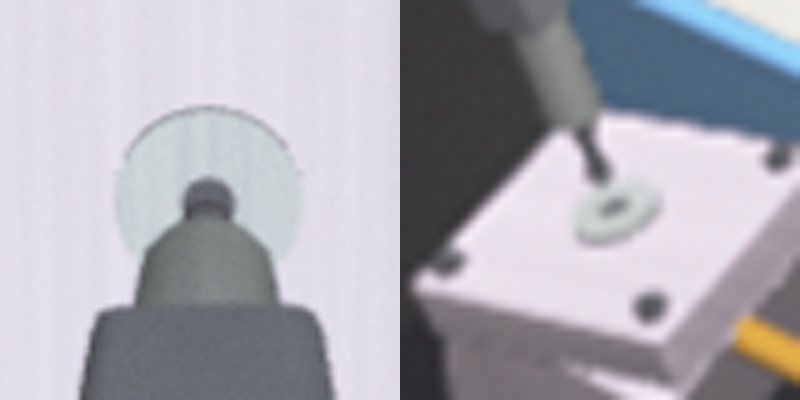

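Run:
```python
from h import *
from station import ctrl
w=load("wrist5.npz");s=load("scene5.npz");o=ctrl.observe();R=Ro.from_rotvec(o['tcp_rot'])
P=lambda m,x,y,z:proj(m,o['ee_pos']+R.apply([x,y,z]))
print("pad far edge obs v",155+107/5,"u",277+208.5/5,"tip far edge v",155+178/5,"u",277+209/5)
print("pad centre/far edge pred",P(w,0,0,.1054),P(w,.014,0,.1054))
for z in(.094,.0965,.099): print(z,P(w,.004,0,z),P(w,0,0,z),"scene",P(s,0,0,z))
print("scene pad obs",268+216/8,211+207/8,"tip end obs",268+200/8,211+184/8,P(s,0,0,.1054))
```

```text
pad far edge obs v 176.4 u 318.7 tip far edge v 190.6 u 318.8
pad centre/far edge pred [316.97385882 194.86288009] [316.95620594 176.22032614]
0.094 [316.90888476 193.97272375] [316.91437014 199.44991044] scene [291.98027522 233.1302524 ]
0.0965 [316.92248779 192.9802681 ] [316.92785814 198.40988326] scene [292.30809915 233.92403095]
0.099 [316.93583304 192.00662063] [316.94109169 197.38947567] scene [292.63508775 234.71578685]
scene pad obs 295.0 236.875 tip end obs 293.0 234.0 [293.46839415 236.73351852]
```

```bash
cat > f.py <<'E'
from h import *
from station import ctrl,cams
F=[]
for i in range(8):
    cams.snapshot("top"); F.append(ctrl.observe()['wrist_force'])
F=np.array(F);o=ctrl.observe();print(F.mean(0).round(2),F.std(0).round(2),"along n",(F@n).mean().round(2),(F@n).std().round(2),o['ee_pos'].round(4),o['clock'])
E
python3 f.py
```

```text
[ 0.47 -0.14 -1.34] [0.36 0.44 0.67] along n -1.42 0.59 [ 0.5248 -0.0779  0.1899] 11.95
```

Request:
step_arm(angular=[[0,0,0],[0,0,0],[0,0,0],[0,0,0],[0,0,0],[0,0,0],[0,0,0],[0,0,0],[0,0,0],[0,0,0]], delta_pos=[[-0.0005,0,0.003],[-0.0005,0,0.006],[-0.0005,0,0.008],[-0.0005,0,0.01],[-0.0005,0,0.012],[-0.0005,0,0.014],[-0.0005,0,0.0162],[-0.0005,0,0.0162],[-0.0005,0,0.0162],[-0.0005,0,0.0162]], jaw=[0,0,0,0,0,0,0,0,0,0])

```text
clock: 12.95
ee_pos: [0.5289, -0.0781, 0.1778]
tcp_rot: [3.087, -0.054, 0.548]
wrist_force: [-1.0, 0.1, 0.3]
finger_gap: 0.0232
```

```bash
python3 f.py
python3 - <<'E'
from h import *
from station import ctrl,cams
o=ctrl.observe();R=Ro.from_rotvec(o['tcp_rot']);print("rot err deg",np.degrees((R.inv()*RT).as_rotvec()))
print("pad in tool",R.inv().apply(np.array([.561,-.0797,.0912])-o['ee_pos']))
L=[]
for nm,h in(("wrist",40),("scene",25)):
    m=cams.camera_model(nm);p,d=cams.snapshot(nm);np.savez(nm+"6.npz",p=p,d=d,**m)
    x,y=proj(m,[.561,-.0797,.0912]);x0,y0=int(x)-h,int(y)-h;print("crop",x0,y0,400/(2*h))
    L.append(cv2.resize(p[y0:y0+2*h,x0:x0+2*h],(400,400),interpolation=2))
cv2.imwrite("pics/h6.png",np.hstack(L))
E
```

```text
[-0.89 -0.16 -0.33] [0.52 0.41 0.53] along n -0.0 0.48 [ 0.5289 -0.078   0.1777] 13.35
rot err deg [-0.02408969 -0.0821318  -0.00339875]
pad in tool [0.00039557 0.00058323 0.09222834]
crop 277 159 5.0
crop 268 211 8.0
```

View pics/h6.png

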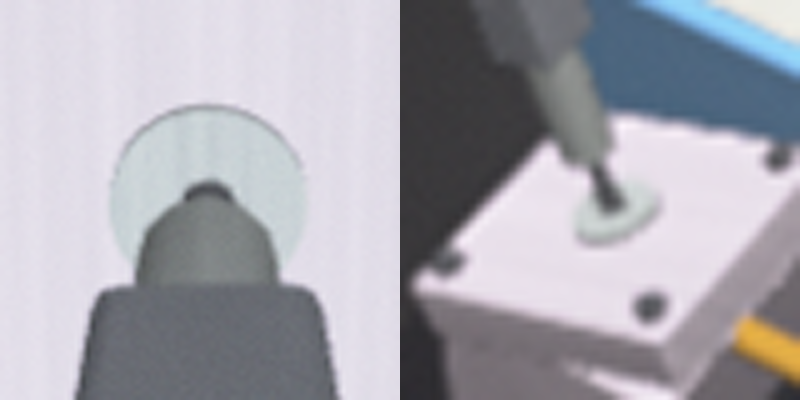

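Contact made: the tip is on the pad and laterally centred, with the spring about 3–4 mm in. I'll press about 3.5 mm more, with a 0.6 mm forward trim.

Request:
step_arm(angular=[[0,0,0],[0,0,0],[0,0,0],[0,0,0],[0,0,0],[0,0,0],[0,0,0],[0,0,0],[0,0,0],[0,0,0]], delta_pos=[[0.0008,0,0.001],[0.0008,0,0.002],[0.0008,0,0.003],[0.0008,0,0.004],[0.0008,0,0.0044],[0.0008,0,0.0044],[0.0008,0,0.0044],[0.0008,0,0.0044],[0.0008,0,0.0044],[0.0008,0,0.0044]], jaw=[0,0,0,0,0,0,0,0,0,0])

```text
clock: 14.45
ee_pos: [0.5307, -0.0781, 0.1745]
tcp_rot: [3.087, -0.054, 0.548]
wrist_force: [-2.9, 0.2, 0.8]
finger_gap: 0.0236
```

```bash
sed -i 's/range(8)/range(25)/' f.py; python3 f.py
python3 - <<'E'
from h import *
from station import ctrl,cams
o=ctrl.observe();R=Ro.from_rotvec(o['tcp_rot']);print("rot err deg",np.degrees((R.inv()*RT).as_rotvec()),o['finger_gap'])
print("pad in tool",R.inv().apply(np.array([.561,-.0797,.0912])-o['ee_pos']))
L=[]
for nm,h in(("wrist",40),("scene",25)):
    m=cams.camera_model(nm);p,d=cams.snapshot(nm);np.savez(nm+"7.npz",p=p,d=d,**m)
    x,y=proj(m,[.561,-.0797,.0912]);x0,y0=int(x)-h,int(y)-h;print("crop",x0,y0,400/(2*h))
    L.append(cv2.resize(p[y0:y0+2*h,x0:x0+2*h],(400,400),interpolation=2))
cv2.imwrite("pics/h7.png",np.hstack(L))
E
```

```text
[-1.62 -0.    0.72] [0.39 0.41 0.51] along n 1.23 0.5 [ 0.5307 -0.0781  0.1745] 15.7
rot err deg [-0.02599197 -0.07269708 -0.00145698] 0.023419664567050885
pad in tool [-0.00017016  0.00062579  0.08862686]
crop 277 161 5.0
crop 268 211 8.0
```

View pics/h7.png

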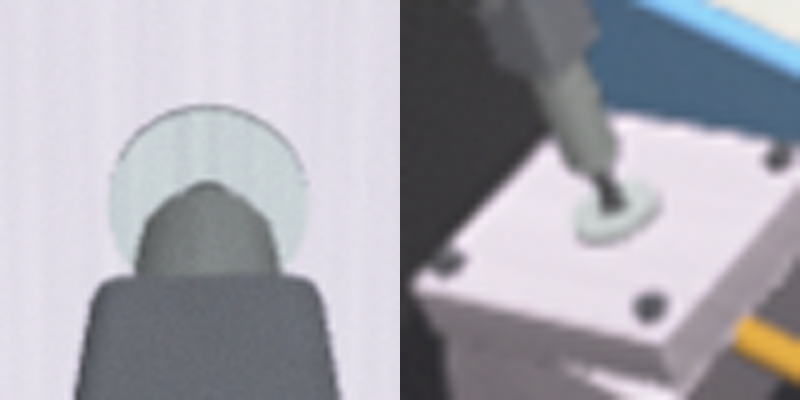

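Request:
step_arm(angular=[[0,0,0],[0,0,0],[0,0,0],[0,0,0],[0,0,0],[0,0,0],[0,0,0],[0,0,0],[0,0,0],[0,0,0]], delta_pos=[[0,0,-0.0003],[0,0,-0.0006],[0,0,-0.0006],[0,0,-0.0006],[0,0,-0.0006],[0,0,-0.0006],[0,0,-0.0006],[0,0,-0.0006],[0,0,-0.0006],[0,0,-0.0006]], jaw=[0,0,0,0,0,0,0,0,0,0])

```text
clock: 16.8
ee_pos: [0.5305, -0.0781, 0.1749]
tcp_rot: [3.087, -0.054, 0.548]
wrist_force: [-0.3, 0.1, 2.1]
finger_gap: 0.0236
```

```bash
python3 f.py; python3 -c "
from station import ctrl
print(ctrl.job_done())"
```

```text
[-1.44 -0.03  0.61] [0.48 0.51 0.54] along n 1.06 0.49 [ 0.5305 -0.0781  0.1749] 18.05
the job is handed in; nothing more can be done
None
```

I threw the ballast lever into the far notch first. I then took the larger grey probe from the stand and handed in at about 18 s, still holding its tip on the pad.

- **Lever:** the wrist view afterwards showed it resting in the notch between the brass studs.
- **Squareness:** the tool's axis was within about 0.1° of the pad's normal, and that normal agreed with a plane fitted to the head's depth readings. This checks the tool, not the probe; any small tilt of the probe in the jaws was only seen in the pictures, where it looked straight.
- **Centring:** the tip was centred on the pad to about 1 mm sideways. Fore and aft, the two views had disagreed by about 3 mm before contact. After contact both put the tip 0.5–1 mm short, so I trimmed it 0.6 mm forward. It is probably within about 1–1.5 mm.
- **Press depth:** the pushing force rose about 2.5 N over the free reading, and the geometry gives about 7.1 mm of travel, against 7 mm for half way. The force readings are noisy, so this is good to about 1 mm. A sideways push of about 1 N also showed at the wrist, probably friction from that trim.
- **Glassware:** it was never approached.

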